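# Let the cork balls out of the dispenser

### The job

Push the wooden tray along the worktop until its end is fully home against the foot of the ball dispenser, under the lip of the chute. Then press the wooden paddle of the rocker down with the fingertips and keep it down until both cork balls have rolled under the raised gate into the tray, and let go so that the gate drops shut. Do not lift or tip the tray, do not touch the balls or the gate, and leave the other things on the worktop where they stand.

Things in the scene. Friction and masses are not known exactly. Their poses are not given: they have to be found in the camera images.
- dispenser: Fixed: dark wooden foot 100 x 215 x 30 mm (x, y, z) with a steel chute on top, up to 130 mm high. Origin: worktop, middle of the foot's front face (plane y = 0, looking to its -y: the tray's stop); foot spans y 0 to 215, x -50 to 50 mm. Chute falls to -y along x = 0, lip overhanging 25 mm, underside at z = 39 mm. Rocker beam along x, pivot at x -65, y 50, z 100 mm; 145 mm high when raised.
- rocker_angle (a joint): Lever angle, rad: 0 = at rest, gate shut (a spring returns it); grows as the paddle is pressed down; end stop 0.5. Balls pass under the gate from about 0.38 on; both are through and in the tray within 2 s. Needs about 2 N to start and 6 N at the end stop, straight down; the paddle's middle sinks about 23 mm in all.
- rocker: The rocking lever: steel beam 12 mm wide and 8 mm thick along the dispenser's x, with the paddle at its robot-side end and the gate at its other end. Origin on the pivot; its axes match the dispenser's at rest.
- paddle (a point): The part to press: flat wooden pad, 36 (x) x 44 (y) x 8 mm, on the robot-side end of the rocker. This point: middle of its top face, at rest 110 mm above the worktop (dispenser frame x -113, y 50, z 110 mm), 48 mm from the pivot; it tilts with the rocker.
- gate (a point): Steel gate plate, 22 mm wide and 4 mm thick, hanging from the other end of the rocker down into the chute; stands in front of the balls. This point: at the beam, 65 mm from the pivot (dispenser frame at rest: x = 0, y = 50, z = 100 mm). Not to be touched.
- tray: Loose open wooden tray, 100 (x) x 150 (y) x 32 mm high, walls 5 mm, about 0.3 kg, slides with 1 to 4 N. Origin: centre of its underside. Starts in front of the chute's lip, 50 to 110 mm short of the foot, within 12 mm of the chute's line and 0.1 rad of parallel. Home: its +y end flat against the foot's front face, origin then at x about 0, y = -75 mm in the dispenser's frame.
- ball_1: Centre of the first cork ball, 28 mm across, 12 g; it rests against the gate in the chute.
- ball_2: Centre of the second cork ball, 28 mm across, 12 g; it rests behind the first, uphill.
- shot_glass: Bystander: clear shot glass, 48 mm across, 61 mm high, on the worktop on the far side of the tray's path. Origin at the centre of its underside.
- bottle_stopper: Bystander: metal bottle stopper standing on its knob, 35 mm across, 52 mm high, left of the paddle. Origin at the centre of its underside.
- salt_shaker: Bystander: glass salt shaker with metal cap, 44 mm across, 90 mm high, at the far left or far right of the work. Origin at the centre of its underside.
- jigger: Bystander: metal two-ended bar measure, 43 mm across, 78 mm high, at the other side. Origin at the centre of its underside.

How it is judged:
By the outcome, as a careful person would: the job done as asked, in the order asked, and still so for the second after the job is handed in, with the robot touching nothing.
It also fails if it takes over 48 s, if anything falls off the work surface, if the arm or the gripper's body presses on something with over 40 N, if the wrist force passes 120 N, or if a joint passes its speed limit or range.

### The arm

A 7-joint arm with a two-finger parallel gripper is mounted at the origin on a cart in front of the work surface, level with it; the furniture and walls round the work are solid. World frame = base frame: x ahead of the robot, y to its left, z up, the work surface at z = 0. Lengths are in m, angles in degrees, forces in N, time in s.
With the tool pointing down it reaches from about 0.4 to 0.85 m from the base axis. Payload 4.4 kg.
Tool frame: the origin (TCP) lies between the finger pads; the fingertips stand 14 mm ahead of it and the grasp point (between the pads) lies 5 mm behind it (manip.tcp_to_tips is the z of the fingertips in the tool frame, in m); z points along the fingers, y is the direction in which the jaws open and shut (so a half turn about z gives the same grasp; the last joint's range is limited). The gripper opens to 94 mm and grips with 3 to 60 N. Pads are 16 mm wide; open, the fingers measure 119 mm over their backs; the gripper's body (75 mm by 177 mm) begins 78 mm behind the grasp point.
Start: joints at [-72.009, 36.005, 2.206, 86.941, -1.547, 57.084, -1.146], TCP at [0.241, 0.604, 0.195] pointing down, gripper open.
Joint ranges: [-175.42, 175.42], [-21.48, 121.26], [-71.46, 75.88], [10.55, 141.38], [-63.04, 243.04], [13.31, 113.54], [-168.57, 168.57]. Speed limits (degrees/s): [147.25, 147.25, 180, 180, 180, 180, 180].

### API

Orientations are given as [roll, pitch, yaw] about the fixed x, y, z axes, in that order (R = Rz(yaw) Ry(pitch) Rx(roll)).
In Python, from station import manip gives the robot as it stands.
- The arm moves only by the tool step_arm, never from a script. Its argument "commands" is a list of rows, each a list of 5 numbers: the opening, from 0 (shut) to 1 (fully open), then the shift along the tool's x, y, z in mm, then the turn about the tool's z in rad. In form: [[jaw, tx, ty, tz, yaw], ...]. A call has 1 to 10 rows; each row shifts and turns the commanded pose from where the row before left it, along the tool's axes as they then stand; what a row does not reach is not made up. A row lasts 1/8 s, in which the tool goes at most 62.5 mm and 10.7 degrees, less where a joint would pass 70% of its speed; a pose out of reach is approached as far as the arm can. A call with a gripper value outside its range is refused whole. The fingers move at their own pace and stop on an object; "newtons" is the grip in N (left out, the last holds). Time passes only in rows, so rows that do not move let the fingers close. It gives the time, the measured TCP pose, the force and the opening at its end, in the units of the state.
- manip.sense(): the state, without advancing time (a new reading comes with each control period).
- manip.get_image(name): name is "scene" or "side" or "wrist"; returns the picture (480x640x3 uint8, red, green, blue); there is no depth.
- manip.camera_model(name): a dict with "fovy" (degrees; the focal length in pixels is half the picture's height over the tangent of half this angle, whatever the lens; pixels are square), "cx", "cy" (the principal point, pixels), "camera_from_world" (4x4, takes a point from world to camera coordinates); the wrist camera has in their place "tool_from_camera" (4x4, takes a point from camera to tool coordinates, whose origin is the TCP and whose axes are the flange's). Camera axes: x right, y up, looking along -z (the intrinsics and any distortion apply to the point x, -y, -z); pixel columns grow to the right and rows downward; lengths in m; the calibration is good to about 2 mm. A picture is of the moment at which its call begins: read the wrist's pose just before it. camera_model takes no time and is no camera call.
- manip.sign_off(): hands the job in, once; it reports no verdict.
The state is a dict: "clock": time; "joint_pos": joint angles; "joint_vel": joint speeds; "tau": joint torques, N m; "tcp_pos": TCP position; "eef_rot": TCP orientation; "contact_force": force on the tool from outside, world axes, zero at the start; "moment": the same for the moment, N m; "width": opening from 0.0 (shut) to 1.0 (fully open).
Only numpy, scipy, OpenCV 4.12 (cv2) and the standard library are available. Lean on these libraries where they do the work, as an engineer would, in place of code of your own. Each camera call takes 0.05 s, during which the arm holds its last target.

## Working session

There is one attempt and no reset: what is moved stays moved. The work goes in short steps, Python scripts to look and compute and a tool call to move; the robot and the scene stay as the last step left them, time stands still between calls to the robot, and variables do not carry over. Pictures are saved under pics/ and viewed, and the job is handed in when it is done.

Besides the shell and the picture viewer there is one more tool, called after "Emit:" as a command line: name --pt "numbers of a row" for each row, then --argument value for the rest. step_arm: Moves the arm, as the interface text tells. Its arguments: {"type":"object","properties":{"commands":{"type":"array","items":{"type":"array","items":{"type":"number"}}},"newtons":{"type":"number"}},"required":["commands"]}

```bash
mkdir -p pics; ls; python3 - <<'E'
from station import manip
import cv2,numpy as np
s=manip.sense();print(s)
print(manip.tcp_to_tips)
for n in ["scene","side","wrist"]:
    im=manip.get_image(n);cv2.imwrite(f"pics/{n}0.png",im[:,:,::-1])
    c=manip.camera_model(n);print(n,c)
E
```

```text
pics
{'clock': 0.0, 'joint_pos': array([-72.00895114,  36.05728818,   2.20127794,  86.99290806,
        -1.547723  ,  57.08419941,  -1.14712033]), 'joint_vel': array([-0.00263254,  0.07181668, -0.0425044 , -0.10312659, -0.04571802,
        0.01795978, -0.18674304]), 'tau': array([ 4.57333772e-04, -5.49751782e+01,  1.14388123e+00, -1.86645412e+01,
       -5.21008484e-02,  2.34593143e-02,  1.52305838e-04]), 'tcp_pos': array([0.24068974, 0.60308203, 0.1936894 ]), 'eef_rot': array([-1.79895225e+02, -1.32765649e-04,  1.58238393e+02]), 'contact_force': array([ 0.23216256,  0.251083  , -0.78035447]), 'moment': array([0.00851799, 0.01410102, 0.00946561]), 'width': 1.000452174619503}
0.014
scene {'fovy': 56.30251016237929, 'cx': 321.76879692449165, 'cy': 241.516759536288, 'camera_from_world': array([[ 0.52852864, -0.84877618,  0.01537762, -0.23523701],
       [ 0.53989989,  0.35006151,  0.76548354, -0.38140231],
       [-0.65510731, -0.39627759,  0.6432717 , -0.84890348],
       [ 0.        ,  0.        ,  0.        ,  1.        ]])}
side {'fovy': 55.90521931704607, 'cx': 309.31633632179336, 'cy': 245.64032735708662, 'camera_from_world': array([[-0.9983466 , -0.05535333, -0.01549432,  0.55255844],
       [ 0.02814966, -0.70583416,  0.70781759, -0.04665588],
       [-0.05011648,  0.70621113,  0.70622531, -1.50588436],
       [ 0.        ,  0.        ,  0.        ,  1.        ]])}
wrist {'fovy': 59.37969761945302, 'cx': 318.9219045791021, 'cy': 239.86806898956186, 'tool_from_camera': array([[-5.79853733e-04,  9.69847362e-01,  2.43712449e-01,
         7.08359804e-02],
       [ 9.99999643e-01,  7.12047492e-04, -4.54321707e-04,
         1.83713111e-04],
       [-6.14157547e-04,  2.43712099e-01, -9.69847429e-01,
        -1.89685271e-01],
       [ 0.00000000e+00,  0.00000000e+00,  0.00000000e+00,
         1.00000000e+00]])}
```

View pics/scene0.png

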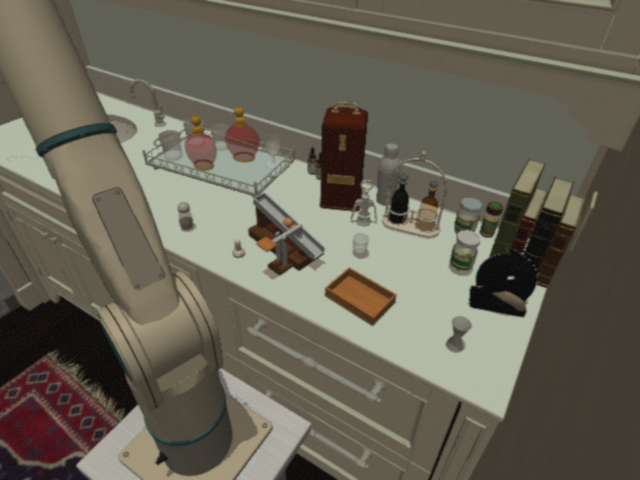

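View pics/side0.png

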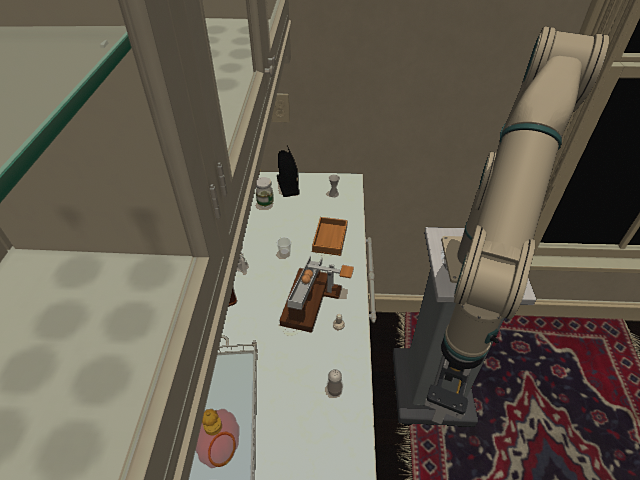

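View pics/wrist0.png

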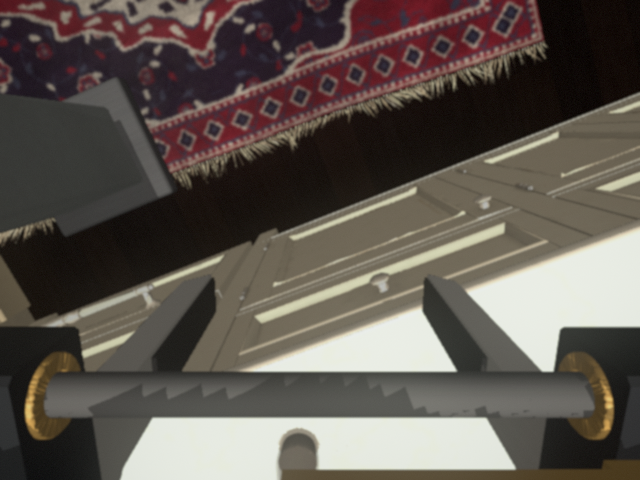

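```bash
python3 - <<'E'
import cv2
a=cv2.imread('pics/scene0.png');c=a[180:350,220:420];cv2.imwrite('pics/sc.png',cv2.resize(c,(800,680))[:600+80] if 0 else cv2.resize(c,(700,595),interpolation=cv2.INTER_CUBIC))
a=cv2.imread('pics/side0.png');c=a[205:340,265:375];cv2.imwrite('pics/si.png',cv2.resize(c,(484,594),interpolation=cv2.INTER_CUBIC))
E
```

```text
(no output)
```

View pics/sc.png

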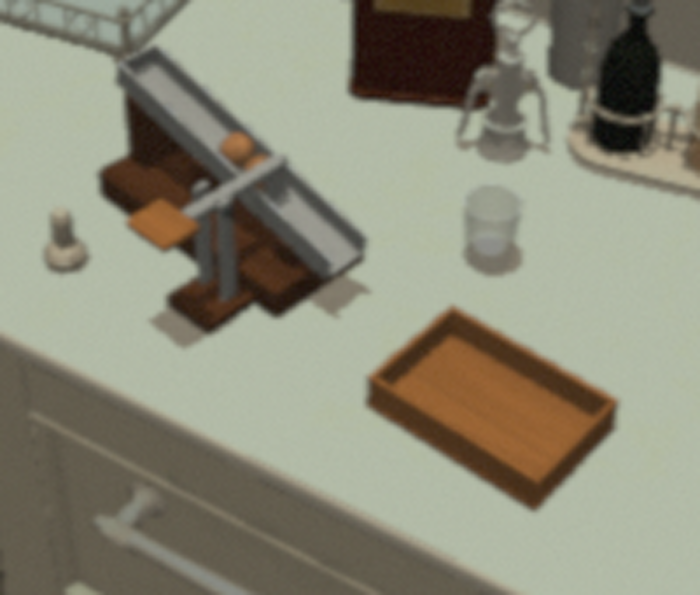

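View pics/si.png

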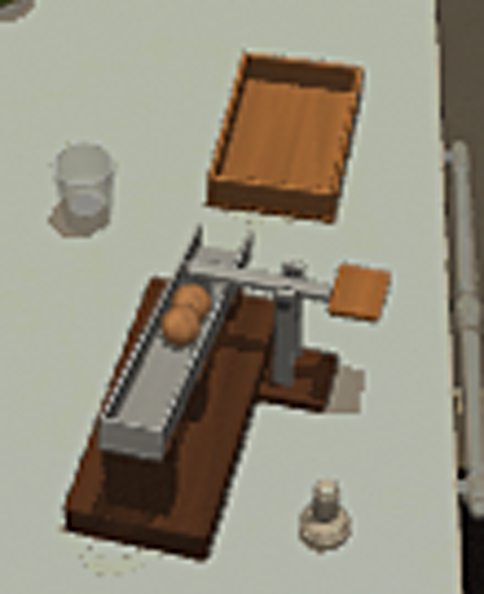

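```bash
cat > h.py <<'E'
import numpy as np,cv2
from station import manip
from scipy.optimize import least_squares
def proj(n,P):
    c=manip.camera_model(n);T=c['camera_from_world'];f=240/np.tan(np.radians(c['fovy']/2))
    q=np.atleast_2d(P)@T[:3,:3].T+T[:3,3]
    return np.c_[c['cx']+f*q[:,0]/-q[:,2],c['cy']+f*q[:,1]/q[:,2]]
def ray(n,uv,z):
    c=manip.camera_model(n);T=c['camera_from_world'];f=240/np.tan(np.radians(c['fovy']/2))
    d=T[:3,:3].T@np.array([(uv[0]-c['cx'])/f,-(uv[1]-c['cy'])/f,-1]);o=-T[:3,:3].T@T[:3,3]
    return o+d*(z-o[2])/d[2]
def pose(p,L):
    x,y,a=p;L=np.atleast_2d(L)/1000.;R=np.array([[np.cos(a),-np.sin(a),0],[np.sin(a),np.cos(a),0],[0,0,1]])
    return L@R.T+[x,y,0]
def fit(obs,p0):
    f=lambda p:np.concatenate([(proj(n,pose(p,L))-uv).ravel() for n,L,uv in obs])
    r=least_squares(f,p0,loss='soft_l1');return r.x,r.fun.reshape(-1,2)
sc=lambda u,v:(u/3.5+220-.36,v/3.5+180-.36)
si=lambda u,v:(u/4.4+265-.39,v/4.4+205-.39)
E
python3 - <<'E'
from h import *
np.set_printoptions(precision=4,suppress=True)
for n,g,pts in [('scene',sc,[(452,310),(615,404),(536,490),(370,380)]),('side',si,[(245,55),(362,67),(336,195),(208,182)])]:
    print(n,[ray(n,g(*p),.032) for p in pts])
print('paddle',ray('scene',sc(163,224),.11),ray('side',si(360,292),.11))
E
```

```text
scene [array([ 0.5448, -0.0208,  0.032 ]), array([ 0.5232, -0.1645,  0.032 ]), array([ 0.4232, -0.1531,  0.032 ]), array([ 0.4497, -0.0071,  0.032 ])]
side [array([ 0.5223, -0.1581,  0.032 ]), array([ 0.4273, -0.147 ,  0.032 ]), array([ 0.4474, -0.0007,  0.032 ]), array([ 0.5449, -0.0107,  0.032 ])]
paddle [0.4362 0.161  0.11  ] [0.433  0.1672 0.11  ]
```

```bash
python3 - <<'E'
from h import *
np.set_printoptions(precision=4,suppress=True)
obs=[]
for n,g,pts in [('scene',sc,[(452,310),(615,404),(536,490),(370,380)])]:
    for L,p in zip([(50,75,32),(50,-75,32),(-50,-75,32),(-50,75,32)],pts):obs.append((n,L,g(*p)))
for L,p in zip([(50,-75,32),(-50,-75,32),(-50,75,32),(50,75,32)],[(245,55),(362,67),(336,195),(208,182)]):obs.append(('side',L,si(*p)))
tray,r=fit(obs,[.485,-.08,-.15]);print('tray',tray);print(r)
do=[]
P=[(-95,72,110),(-95,28,110),(-131,28,110),(-131,72,110)]
for L,p in zip(P,[(160,200),(200,230),(168,248),(127,222)]):do.append(('scene',L,sc(*p)))
for L,p in zip([P[1],P[2],P[3],P[0]],[(338,264),(392,268),(380,322),(328,316)]):do.append(('side',L,si(*p)))
do.append(('side',(-50,215,0),si(210,558)));do.append(('side',(50,215,0),si(67,527)));do.append(('scene',(-50,0,0),sc(278,315)))
d,r=fit(do,[.55,.1,-.15]);print('disp',d);print(r)
T=pose(tray,[(0,0,0),(50,75,0),(-50,75,0),(-50,-75,0),(50,-75,0)])
R=np.array([[np.cos(d[2]),-np.sin(d[2])],[np.sin(d[2]),np.cos(d[2])]])
print('tray in disp',(T[:,:2]-d[:2])@R*1000,tray[2]-d[2])
print('paddle',pose(d,(-113,50,110)),'home',pose(d,(0,-75,0)))
a=cv2.imread('pics/scene0.png');b=cv2.imread('pics/side0.png')
for n,im in (('scene',a),('side',b)):
    for p,Ls in ((tray,[(50,75,32),(50,-75,32),(-50,-75,32),(-50,75,32)]),(d,P),(d,[(-50,0,30),(50,0,30),(50,215,30),(-50,215,30)]),(d,[(-50,0,0),(50,0,0),(50,215,0),(-50,215,0)])):
        uv=proj(n,pose(p,Ls));cv2.polylines(im,[np.round(uv*16).astype(int).reshape(-1,1,2)],True,(0,255,0),1,cv2.LINE_AA,4)
o=np.zeros((600,800,3),np.uint8);A=cv2.resize(a[180:350,220:420],(440,374),interpolation=2);B=cv2.resize(b[205:340,265:375],(352,432),interpolation=2);o[:374,:440]=A;o[:432,444:796]=B
cv2.imwrite('pics/ov.png',o)
for nm,n,g,uv,z in [('glass','scene',0,(360,254),0),('stopper','scene',0,(238,254),0),('jigger','scene',0,(456,346),0),('salt','scene',0,(186,225),0),('glassS','side',0,(284,254),0),('stopS','side',0,(339,327),0),('jigS','side',0,(334,194),0),('saltS','side',0,(335,394),0)]: print(nm,ray(n,uv,z))
E
```

```text
tray [ 0.4855 -0.0847 -0.1488]
[[-0.7256 -0.6744]
 [ 0.7599  0.1322]
 [-0.2742 -0.7606]
 [-1.8844 -0.0018]
 [-0.3182 -1.527 ]
 [ 0.6711 -0.8243]
 [ 0.0875 -0.5284]
 [-0.2126 -1.5347]]
disp [ 0.5358  0.0902 -0.1934]
[[ 0.0247  0.0764]
 [ 0.2861 -0.7459]
 [-1.3579  0.9271]
 [-1.3284  0.3295]
 [-0.0239 -1.5628]
 [-0.4326 -0.4141]
 [-0.4194 -1.8651]
 [-0.7209 -2.6604]
 [-0.2054  0.74  ]
 [-0.6665  1.0379]
 [-0.5924  2.9593]]
tray in disp [[ -15.7917 -181.3471]
 [  30.817  -104.1938]
 [ -69.0837 -108.6493]
 [ -62.4004 -258.5003]
 [  37.5003 -254.0448]] 0.04456992143545668
paddle [[0.4345 0.161  0.11  ]] home [[0.5214 0.0166 0.    ]]
glass [ 0.6435 -0.0039  0.    ]
stopper [0.4568 0.2848 0.    ]
jigger [ 0.4824 -0.34    0.    ]
salt [ 0.4735  0.5021 -0.    ]
glassS [ 0.6397 -0.0003  0.    ]
stopS [0.4504 0.2893 0.    ]
jigS [ 0.4754 -0.3326  0.    ]
saltS [0.4589 0.499  0.    ]
```

View pics/ov.png

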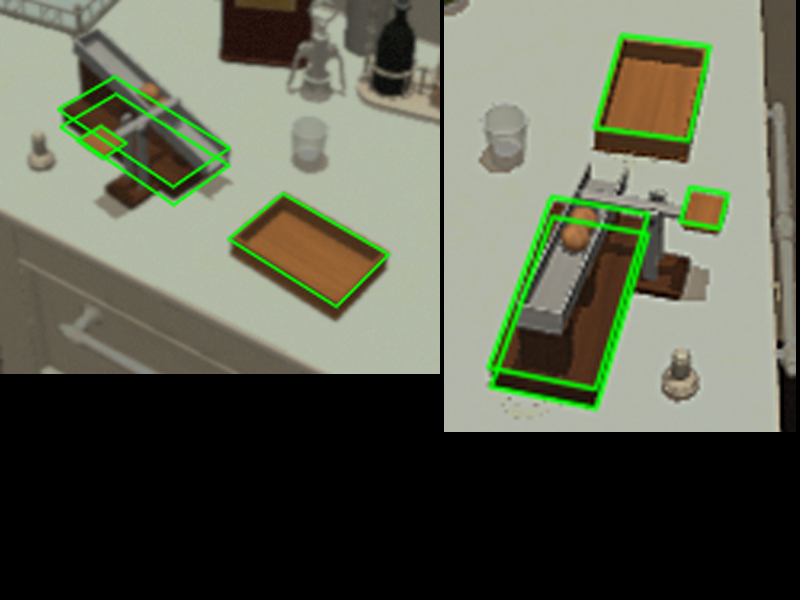

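Emit:
step_arm --pt "1 0 0 -20 0.173" --pt "1 0 0 -20 0.173" --pt "1 0 0 -20 0.173" --pt "1 0 0 -20 0.173" --pt "1 0 0 -20 0.173" --pt "1 0 0 -20 0.173" --pt "1 0 0 -20 0.173" --pt "1 0 0 -20 0.173"

```text
clock: 1.15
tcp_pos: [0.2407, 0.6035, 0.3549]
eef_rot: [-180.0, 0.0, 78.6]
contact_force: [0.7, 0.3, 0.0]
width: 0.996
```

Emit:
step_arm --pt "1 -42 27 0 0" --pt "1 -42 27 0 0" --pt "1 -42 27 0 0" --pt "1 -42 27 0 0" --pt "1 -42 27 0 0" --pt "1 -42 27 0 0" --pt "1 -42 27 0 0" --pt "1 -42 27 0 0" --pt "1 -42 27 0 0" --pt "1 -42 27 0 0"

```text
clock: 2.4
tcp_pos: [0.4256, 0.1382, 0.3546]
eef_rot: [-180.0, -0.0, 79.0]
contact_force: [0.0, 0.2, -0.1]
width: 1.001
```

Emit:
step_arm --pt "1 -42 27 0 0" --pt "1 -42 27 0 0" --pt "1 -42 27 0 0" --pt "1 0 0 0 0" --pt "1 0 0 0 0" --pt "1 0 0 0 0"

```text
clock: 3.15
tcp_pos: [0.4803, 0.0022, 0.3544]
eef_rot: [-180.0, -0.0, 79.1]
contact_force: [-0.0, 1.5, 0.5]
width: 1.002
```

```bash
python3 - <<'E'
from station import manip
import cv2,json
s=manip.sense();im=manip.get_image('wrist');cv2.imwrite('pics/w1.png',im[:,:,::-1])
json.dump([s['tcp_pos'].tolist(),s['eef_rot'].tolist()],open('w1.json','w'));print(s['clock'],s['tcp_pos'],s['eef_rot'],s['joint_pos'])
E
```

```text
3.15 [0.4803105  0.0022244  0.35435929] [-1.79952617e+02 -3.77298196e-02  7.91061686e+01] [-34.09698395  15.43684008  40.27778206  99.43431857 -10.66360033
  69.04859234  -1.88851918]
```

View pics/w1.png

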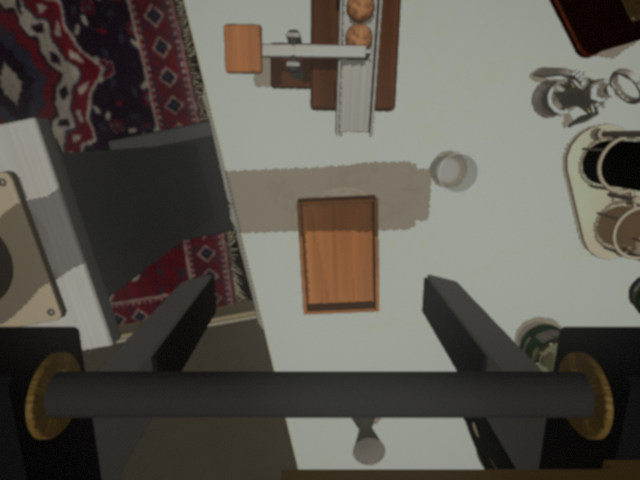

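```bash
python3 - <<'E'
import cv2
a=cv2.imread('pics/w1.png');cv2.imwrite('pics/w1a.png',cv2.resize(a[0:140,215:415],(800,560),interpolation=2));cv2.imwrite('pics/w1b.png',cv2.resize(a[180:320,280:400],(600,700),interpolation=2)[:600] if 0 else cv2.resize(a[185:325,280:400],(480,560),interpolation=2))
E
```

```text
(no output)
```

View pics/w1a.png

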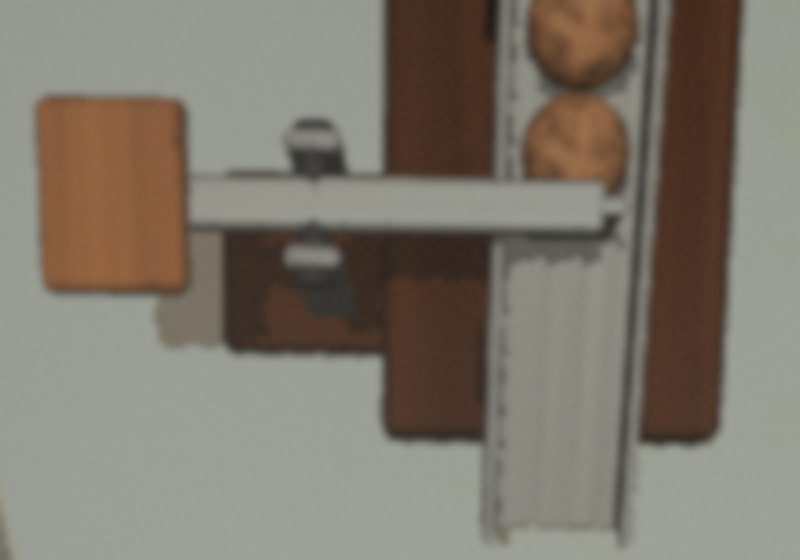

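View pics/w1b.png

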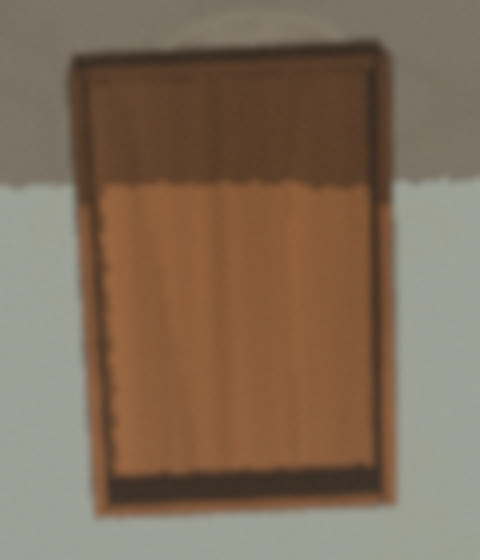

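```bash
cat >> h.py <<'E'
from scipy.spatial.transform import Rotation as Ro
def wfun(tcp,rot):
    c=manip.camera_model('wrist');T=np.eye(4);T[:3,:3]=Ro.from_euler('xyz',rot,degrees=True).as_matrix();T[:3,3]=tcp
    W=np.linalg.inv(T@c['tool_from_camera']);f=240/np.tan(np.radians(c['fovy']/2))
    def pj(P):
        q=np.atleast_2d(P)@W[:3,:3].T+W[:3,3];return np.c_[c['cx']+f*q[:,0]/-q[:,2],c['cy']+f*q[:,1]/q[:,2]]
    return pj
def wfit(pj,Ls,uv,p0):
    r=least_squares(lambda p:(pj(pose(p,Ls))-np.array(uv)).ravel(),p0);return r.x,r.fun.reshape(-1,2)
def rel(t,d):
    c,s=np.cos(d[2]),np.sin(d[2]);dx,dy=t[0]-d[0],t[1]-d[1]
    return 1000*(c*dx+s*dy),1000*(-s*dx+c*dy),t[2]-d[2]
E
python3 - <<'E'
from h import *
import json
np.set_printoptions(precision=4,suppress=True)
pj=wfun(*json.load(open('w1.json')))
A=lambda u,v:(u/4+215-.375,v/4-.375)
B=lambda u,v:(u/4+280-.375,v/4+185-.375)
t,r=wfit(pj,[(-50,75,32),(50,75,32),(50,-75,32),(-50,-75,32)],[B(72,56),B(388,43),B(395,503),B(96,516)],[.48,-.08,-.15]);print(t,r)
d,r=wfit(pj,[(-131,72,110),(-95,72,110),(-95,28,110),(-131,28,110),(-50,0,30),(50,0,30)],[A(37,97),A(185,97),A(188,293),A(43,293),A(385,438),A(718,441)],[.53,.09,-.19]);print(d,r)
print(rel(t,d));print('paddle',pose(d,(-113,50,110)),'home',pose(d,(0,-75,0)))
E
```

```text
[ 0.4899 -0.08   -0.1469] [[-1.3293  0.7301]
 [ 1.3844  0.4233]
 [ 0.7626 -0.527 ]
 [-0.8263 -0.6833]]
[ 0.5376  0.092  -0.2022] [[-0.9724 -0.6635]
 [ 0.256  -0.1872]
 [ 0.496   0.5931]
 [-0.4813  0.1395]
 [-0.7183  0.0315]
 [ 1.5898  0.3074]]
(np.float64(-12.17737318322873), np.float64(-178.07495120969887), np.float64(0.05532663528890139))
paddle [[0.4369 0.1636 0.11  ]] home [[0.5225 0.0185 0.    ]]
```

Emit:
step_arm --pt "0 -31 -26 0 0.012" --pt "0 -31 -27 0 0" --pt "0 0 0 50 0" --pt "0 0 0 50 0" --pt "0 0 0 50 0" --pt "0 0 0 50 0" --pt "0 0 0 50 0" --pt "0 0 0 40 0" --pt "0 0 0 20 0" --pt "0 0 0 0 0"

```text
clock: 4.45
tcp_pos: [0.4157, -0.0489, 0.0436]
eef_rot: [-179.8, -0.0, 78.3]
contact_force: [0.3, -0.4, 0.4]
width: 0.008
```

```bash
cat > look.py <<'E'
import sys
from h import *
np.set_printoptions(precision=4,suppress=True)
d=np.array([.5376,.092,-.2022])
s=manip.sense();print(s['clock'],s['tcp_pos'],s['eef_rot'],s['contact_force'],s['width'],'disp',rel([*s['tcp_pos'][:2],np.radians(s['eef_rot'][2]-90)],d))
for a in sys.argv[1:]:
    n,name=a.split(':');im=manip.get_image(n)[:,:,::-1];
    if n=='side':im=cv2.resize(im[200:340,255:395],(600,600),interpolation=2)
    if n=='scene':im=cv2.resize(im[180:350,220:420],(700,595),interpolation=2)
    cv2.imwrite('pics/'+name+'.png',im)
E
python3 look.py wrist:w2 side:s2
```

```text
4.45 [ 0.4157 -0.0489  0.0436] [-179.8379   -0.0172   78.3155] [ 0.2599 -0.4275  0.3594] 0.008212197599701487 disp (np.float64(-91.15421401680003), np.float64(-162.49718085700925), np.float64(-0.0017325799247739915))
```

View pics/w2.png

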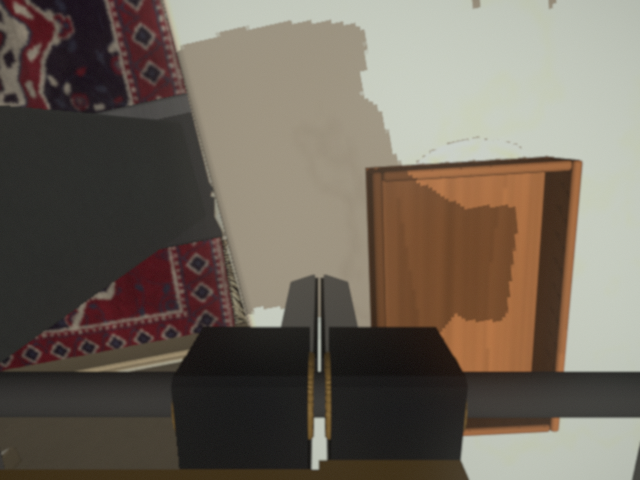

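View pics/s2.png

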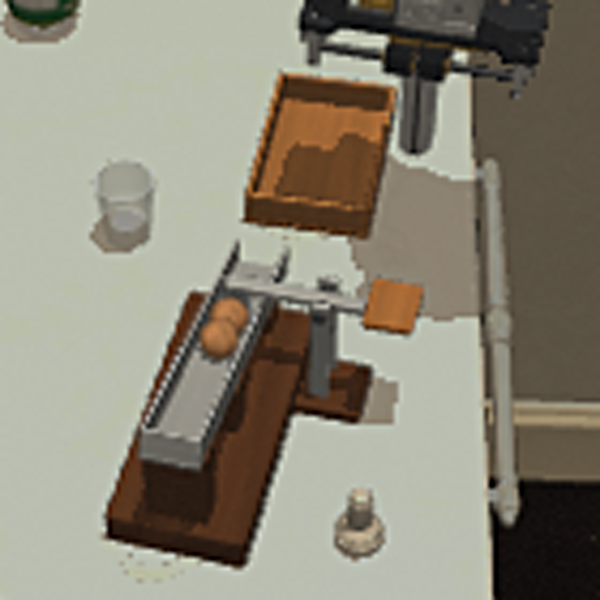

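Emit:
step_arm --pt "0 0 0 10 0" --pt "0 0 0 9 0" --pt "0 0 0 0 0" --pt "0 0 5 0 0" --pt "0 0 4 0 0" --pt "0 0 3 0 0" --pt "0 0 3 0 0" --pt "0 0 3 0 0"

```text
clock: 5.55
tcp_pos: [0.4343, -0.0535, 0.0256]
eef_rot: [180.0, -0.0, 78.3]
contact_force: [-0.6, 0.2, -0.1]
width: 0.005
```

Emit:
step_arm --pt "0 0 3 0 0" --pt "0 0 3 0 0"

```text
clock: 5.8
tcp_pos: [0.4401, -0.0547, 0.0255]
eef_rot: [-180.0, -0.0, 78.3]
contact_force: [-0.0, 0.2, -0.2]
width: 0.003
```

```bash
python3 look.py wrist:w3 side:s3
```

```text
5.8 [ 0.4401 -0.0547  0.0255] [-179.9934   -0.0002   78.2558] [-0.0028  0.2355 -0.2061] 0.0031803690108317866 disp (np.float64(-66.03028827404344), np.float64(-163.27215803136), np.float64(-0.0027749401169246124))
```

View pics/w3.png

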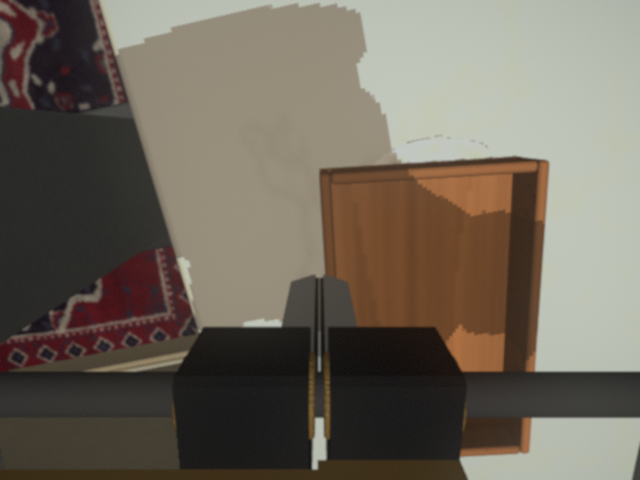

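```bash
python3 - <<'E'
from h import *
np.set_printoptions(precision=4,suppress=True)
d=np.array([.5376,.092,-.2022])
for tcp,rot,uv in [([.4157,-.0489,.0436],[-179.84,-.02,78.32],[(367,169),(581,160),(557,430)]),([.4401,-.0547,.0255],[-179.99,0,78.26],[(321,170),(548,161),(528,451)])]:
    pj=wfun(tcp,rot)
    t,r=wfit(pj,[(-50,75,32),(50,75,32),(50,-75,32)],uv,[.48,-.08,-.15]);print(t,rel(t,d),r)
E
```

```text
[ 0.4876 -0.0818 -0.1454] (np.float64(-14.103536889100273), np.float64(-180.3344170880889), np.float64(0.0567612217005487)) [[ 0.7851  1.1519]
 [-0.0758 -2.4992]
 [-0.8338  1.795 ]]
[ 0.4887 -0.082  -0.1525] (np.float64(-13.008393731752331), np.float64(-180.2345182140222), np.float64(0.049673464856853394)) [[-3.065   0.7534]
 [ 3.3074 -2.7429]
 [-0.3164  3.4774]]
```

View pics/s3.png

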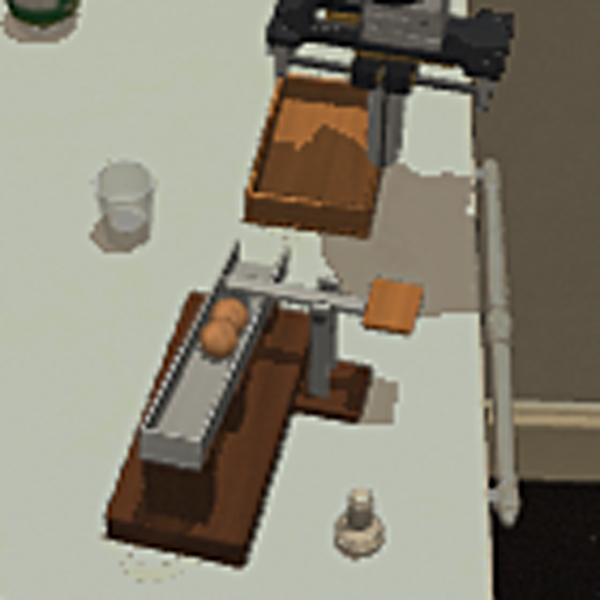

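```bash
python3 - <<'E'
from h import *
s=manip.sense()
pj=wfun(s['tcp_pos'],s['eef_rot']);R=Ro.from_euler('xyz',s['eef_rot'],degrees=True).as_matrix()
for L in [(8,-12,14),(8,12,14),(-8,12,14),(8,12,-10),(8,12,-60),(8,0,-60)]:
    print(L,pj(s['tcp_pos']+R@(np.array(L)/1000)))
a=cv2.imread('pics/s3.png');b=cv2.imread('pics/w3.png')
o=cv2.resize(b[230:390,240:420],(675,600),interpolation=2);cv2.imwrite('pics/w3z.png',o)
cv2.imwrite('pics/s3z.png',cv2.resize(a[40:260,220:500],(760,597),interpolation=2))
E
```

```text
(8, -12, 14) [[295.90591433 262.22634295]]
(8, 12, 14) [[343.37916082 262.19525529]]
(-8, 12, 14) [[342.95847674 291.94443316]]
(8, 12, -10) [[346.40150797 277.88750643]]
(8, 12, -60) [[355.90310942 327.22052775]]
(8, 0, -60) [[320.0845632  327.24502221]]
```

View pics/w3z.png

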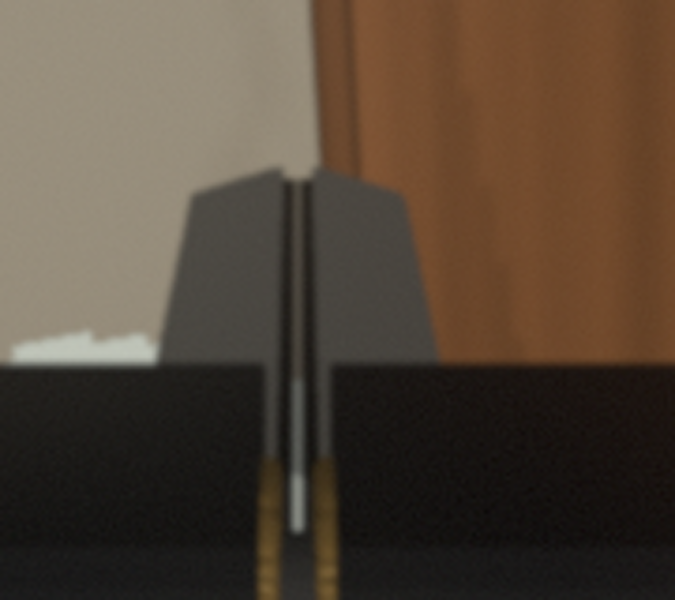

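View pics/s3z.png

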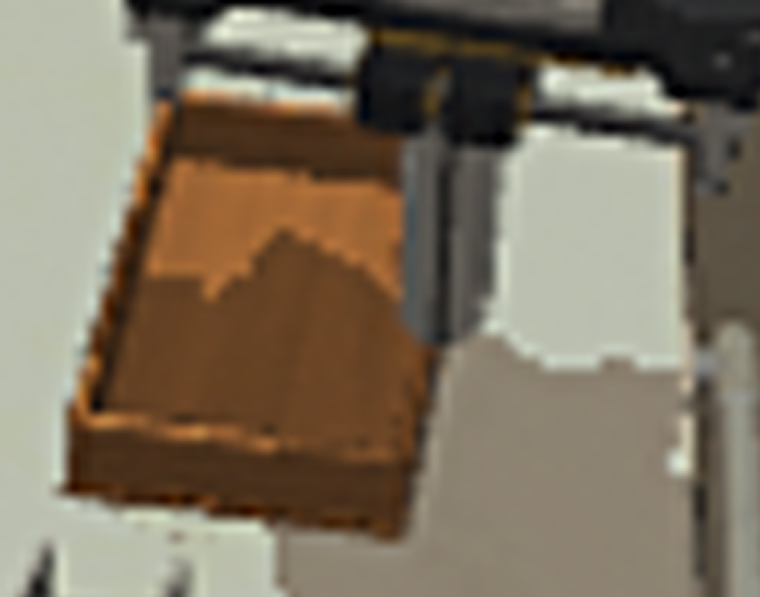

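Emit:
step_arm --pt "0 0 3 0 0" --pt "0 0 3 0 0" --pt "0 0 0 0 0"

```text
clock: 6.28
tcp_pos: [0.4462, -0.056, 0.0256]
eef_rot: [180.0, 0.0, 78.3]
contact_force: [-0.3, 0.1, 0.5]
width: 0.002
```

```bash
python3 look.py wrist:w4 side:s4; python3 - <<'E'
import cv2,numpy as np
a=cv2.imread('pics/s3.png')[60:250,230:420];b=cv2.imread('pics/s4.png')[60:250,230:420];c=cv2.imread('pics/s2.png')[60:250,230:420]
cv2.imwrite('pics/cmp.png',cv2.resize(np.hstack([c,a,b]),(798,266)))
E
```

```text
6.275 [ 0.4462 -0.056   0.0256] [179.9837   0.0023  78.2554] [-0.2935  0.0562  0.549 ] 0.0022124668961266687 disp (np.float64(-59.83899242560942), np.float64(-163.29803407023252), np.float64(-0.0027827323522165437))
```

View pics/w4.png

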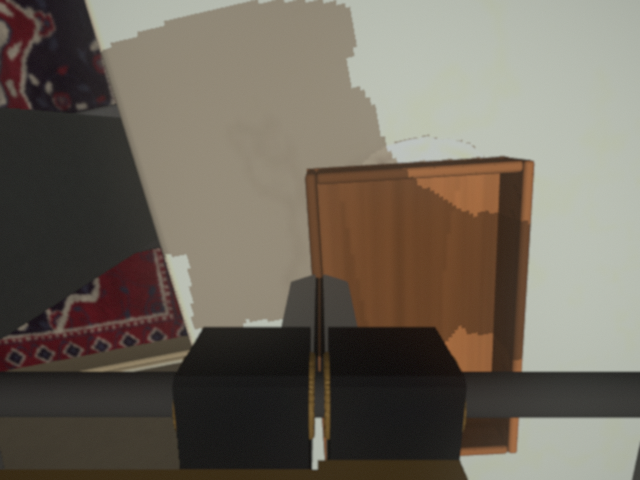

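View pics/cmp.png

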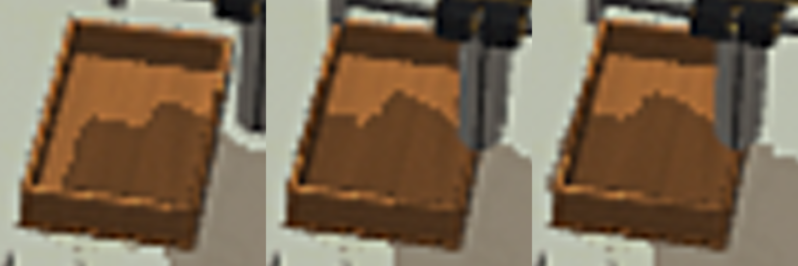

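```bash
python3 - <<'E'
from h import *
s=manip.sense();p=s['tcp_pos']
for dz in (-.014,0,.014): print(dz,proj('side',p+[0,0,dz]),proj('scene',p+[0,0,dz]))
E
python3 look.py scene:c4
```

```text
-0.014 [[341.3451227  241.72280618]] [[341.12639443 302.63600857]]
0 [[341.48616598 238.80563965]] [[341.37213297 298.77499021]]
0.014 [[341.62902061 235.85100921]] [[341.62191978 294.85036593]]
6.375 [ 0.4458 -0.0559  0.0256] [-179.9902   -0.0011   78.252 ] [-0.1833 -0.5993 -0.8231] 0.006790718200505751 disp (np.float64(-60.263890503867785), np.float64(-163.30187953362724), np.float64(-0.002842098441790314))
```

View pics/c4.png

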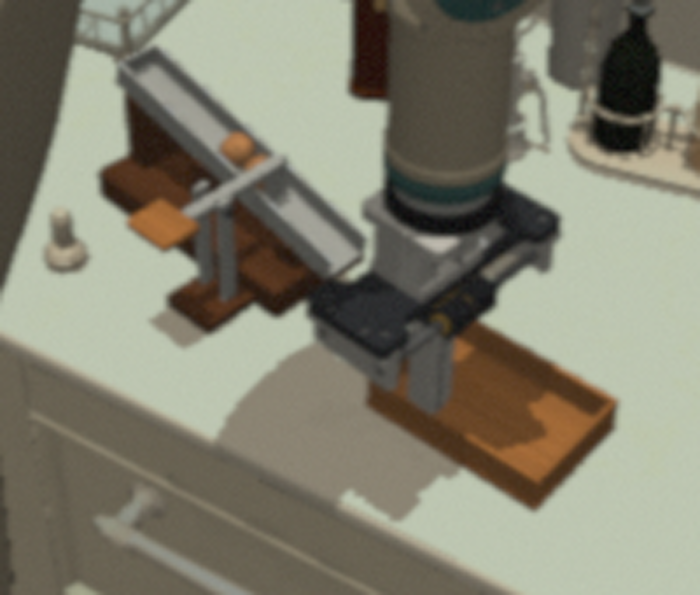

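Emit:
step_arm --pt "0 0 0 -8 0" --pt "0 0 -15 0 0" --pt "0 0 -18 0 0" --pt "0 0 0 8 0" --pt "0 0 0 4 0" --pt "0 0 0 3 0" --pt "0 0 0 1 0" --pt "0 0 0 0 0"

```text
clock: 7.42
tcp_pos: [0.4137, -0.0492, 0.0174]
eef_rot: [-180.0, 0.0, 78.2]
contact_force: [0.1, -0.2, 0.1]
width: 0.005
```

Emit:
step_arm --pt "0 0 0 1 0" --pt "0 0 0 1 0" --pt "0 0 0 0 0"

```text
clock: 7.8
tcp_pos: [0.4135, -0.0492, 0.0155]
eef_rot: [-180.0, 0.0, 78.3]
contact_force: [-0.1, -0.0, -0.1]
width: 0.006
```

```bash
python3 look.py wrist:w5 side:s5 scene:c5
```

```text
7.8 [ 0.4135 -0.0492  0.0155] [-179.9934    0.0027   78.2532] [-0.0782 -0.0219 -0.084 ] 0.006274337886420073 disp (np.float64(-93.21929432813941), np.float64(-163.21953239704268), np.float64(-0.0028208112712487243))
```

View pics/c5.png

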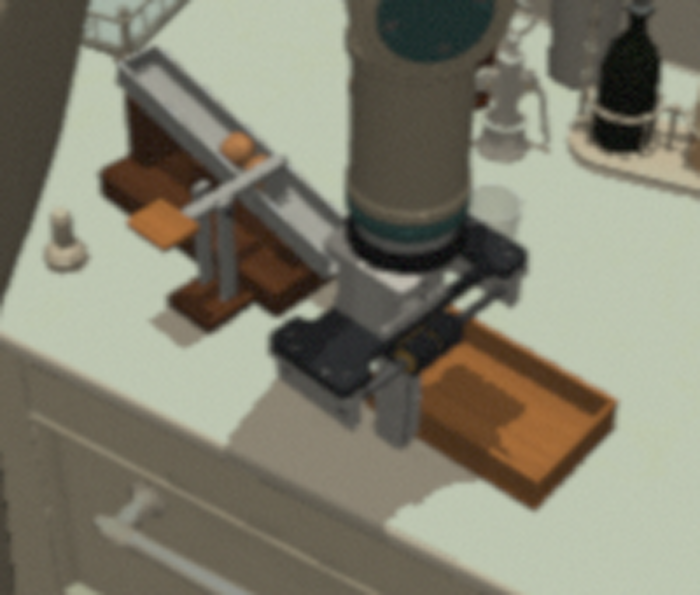

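View pics/s5.png

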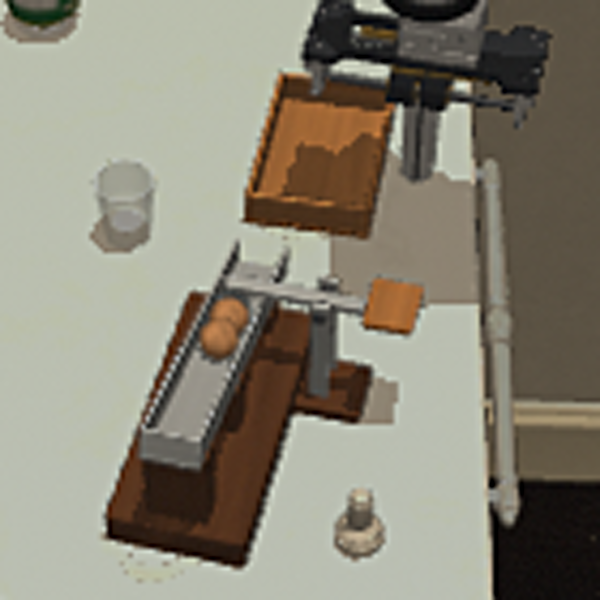

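Emit:
step_arm --pt "0 0 0 1.5 0" --pt "0 0 0 1.5 0" --pt "0 0 0 0 0"

```text
clock: 8.32
tcp_pos: [0.4134, -0.0491, 0.0124]
eef_rot: [-180.0, 0.0, 78.2]
contact_force: [0.6, 0.1, 0.1]
width: 0.005
```

Emit:
step_arm --pt "0 0 0 1.5 0" --pt "0 0 0 1.5 0" --pt "0 0 0 0 0"

```text
clock: 8.7
tcp_pos: [0.4134, -0.0491, 0.0094]
eef_rot: [-180.0, 0.0, 78.2]
contact_force: [-0.1, 0.1, 0.1]
width: 0.002
```

Emit:
step_arm --pt "0 0 0 1.5 0" --pt "0 0 0 1.5 0" --pt "0 0 0 0 0"

```text
clock: 9.07
tcp_pos: [0.4135, -0.0492, 0.0064]
eef_rot: [-180.0, 0.0, 78.2]
contact_force: [0.0, 1.2, -0.3]
width: 0.006
```

Emit:
step_arm --pt "0 0 0 1.5 0" --pt "0 0 0 1.5 0" --pt "0 0 0 0 0"

```text
clock: 9.45
tcp_pos: [0.4135, -0.0492, 0.0034]
eef_rot: [-180.0, 0.0, 78.2]
contact_force: [-0.2, -0.4, 0.1]
width: 0.005
```

```bash
python3 look.py wrist:w6 side:s6 scene:c6; python3 - <<'E'
import cv2,numpy as np
a=cv2.imread('pics/s6.png')[60:250,300:490];b=cv2.imread('pics/c6.png')[320:510,300:490]
cv2.imwrite('pics/cmp6.png',cv2.resize(np.hstack([a,b]),(798,399)))
E
```

```text
9.45 [ 0.4135 -0.0492  0.0034] [-179.9888    0.0049   78.2464] [-0.1541 -0.4412  0.0955] 0.005016253866417689 disp (np.float64(-93.21674043402744), np.float64(-163.20917534801615), np.float64(-0.0029396857105749297))
```

View pics/cmp6.png

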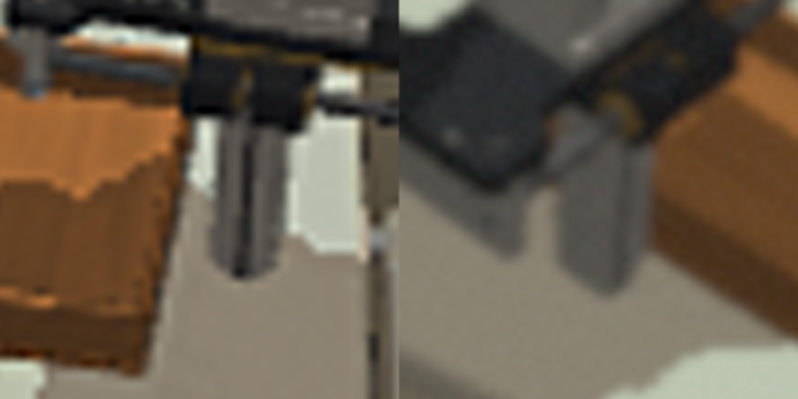

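```bash
python3 - <<'E'
from h import *
s=manip.sense();p=s['tcp_pos']
f=lambda q:np.r_[proj('side',q)[0]-[352,244.6],proj('scene',q)[0]-[333.7,311.6]]
r=least_squares(f,p);print(r.x,r.fun)
E
```

```text
[ 0.4123496  -0.05242185  0.0063248 ] [-0.99974803 -0.82480512 -0.74361567  0.53659534]
```

Emit:
step_arm --pt "0 0 5 0 0" --pt "0 0 5 0 0" --pt "0 0 4 0 0" --pt "0 0 3 0 0" --pt "0 0 3 0 0" --pt "0 0 3 0 0" --pt "0 0 0 0 0"

```text
clock: 10.48
tcp_pos: [0.4363, -0.0538, 0.0035]
eef_rot: [180.0, -0.0, 78.3]
contact_force: [-0.5, 0.9, -0.1]
width: 0.005
```

```bash
python3 look.py wrist:w7 side:s7
```

```text
10.475 [ 0.4363 -0.0538  0.0035] [179.9936  -0.0011  78.2644] [-0.4696  0.8962 -0.0927] 0.004711232500982228 disp (np.float64(-69.97616164108398), np.float64(-163.16494528058092), np.float64(-0.002624672203088707))
```

View pics/w7.png

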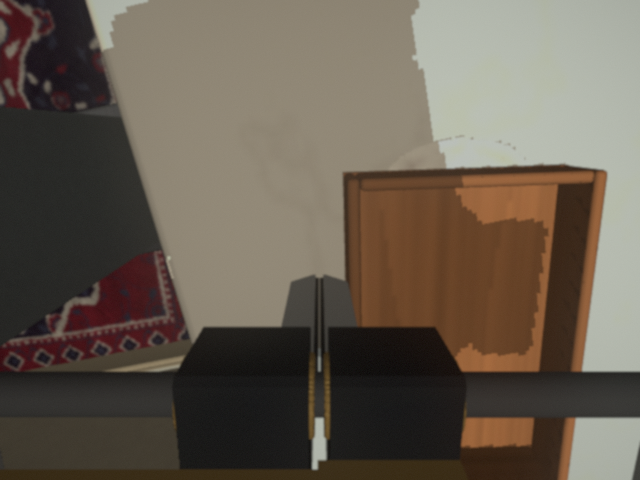

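View pics/s7.png

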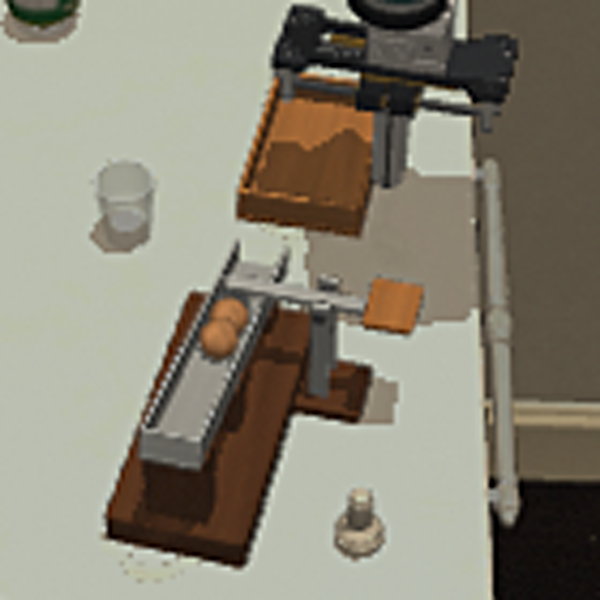

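```bash
python3 - <<'E'
from h import *
np.set_printoptions(precision=4,suppress=True)
d=np.array([.5376,.092,-.2022])
pj=wfun([.4363,-.0538,.0035],[179.99,0,78.26])
t,r=wfit(pj,[(-50,75,32),(50,75,32)],[(345,174),(606,170)],[.48,-.08,-.15]);print(t,rel(t,d),r)
t,r=wfit(wfun([.4401,-.0547,.0255],[-179.99,0,78.26]),[(-50,75,32),(50,75,32)],[(321,170),(548,161)],[.48,-.08,-.15]);print(t,rel(t,d),r)
E
```

```text
[ 0.4914 -0.0839 -0.1913] (np.float64(-9.960584682339311), np.float64(-181.57097541916596), np.float64(0.010937374077305717)) [[-1.3788 -0.    ]
 [ 1.3767  0.2075]]
[ 0.4874 -0.0823 -0.168 ] (np.float64(-14.142330302716811), np.float64(-180.78663833798305), np.float64(0.034153560310526826)) [[-3.0756  0.1158]
 [ 3.0607  0.291 ]]
```

Emit:
step_arm --pt "0 0 -5 0 0" --pt "0 -10 0 0 0" --pt "0 -10 0 0 0" --pt "0 0 5 0 0" --pt "0 0 3 0 0" --pt "0 0 3 0 0" --pt "0 0 2 0 0" --pt "0 0 0 0 0"

```text
clock: 11.58
tcp_pos: [0.4402, -0.0748, 0.0035]
eef_rot: [180.0, -0.0, 78.3]
contact_force: [-0.7, -0.7, -0.1]
width: 0.003
```

```bash
python3 look.py wrist:w8 side:s8
```

```text
11.575 [ 0.4402 -0.0748  0.0035] [179.9856  -0.0046  78.2947] [-0.7138 -0.6658 -0.0572] 0.0029858548505256096 disp (np.float64(-61.91433213258212), np.float64(-182.91252774312804), np.float64(-0.002096005089352926))
```

View pics/w8.png

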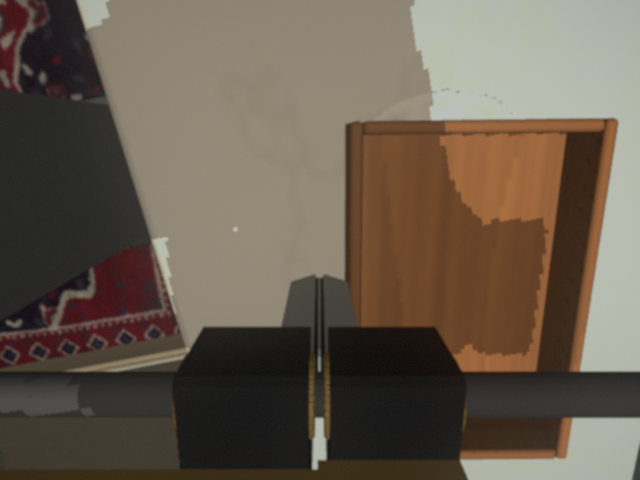

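```bash
python3 - <<'E'
from h import *
np.set_printoptions(precision=4,suppress=True)
d=np.array([.5376,.092,-.2022])
pj=wfun([.4402,-.0748,.0035],[179.99,0,78.29])
for Ls,uv in (([(-50,75,32),(50,75,32)],[(347,124),(615,120)]),([(-50,75,32),(50,75,32),(50,-75,32)],[(347,124),(615,120),(566,457)])):
    t,r=wfit(pj,Ls,uv,[.48,-.08,-.15]);print(t,rel(t,d),r)
E
```

```text
[ 0.4993 -0.087  -0.1916] (np.float64(-1.5489220046961267), np.float64(-183.0562978273048), np.float64(0.010574210633708891)) [[-1.6439 -0.003 ]
 [ 1.6415  0.2504]]
[ 0.4998 -0.0866 -0.1853] (np.float64(-1.2083491502439396), np.float64(-182.57710459331952), np.float64(0.016918383536404874)) [[-1.993  -0.4387]
 [ 1.6251 -1.9775]
 [ 0.45    4.1237]]
```

Emit:
step_arm --pt "0 0 -10 0 0" --pt "0 -35 0 0 0" --pt "0 -35 0 0 0" --pt "0 -35 0 0 0" --pt "0.5 0 24 0 0" --pt "0.5 0 24 0 0" --pt "0.5 0 23 0 0.002" --pt "0.5 0 0 0 0" --pt "0.5 0 0 0 0"

```text
clock: 12.8
tcp_pos: [0.4766, -0.1898, 0.0034]
eef_rot: [-179.9, -0.0, 78.1]
contact_force: [-0.3, -0.3, -0.7]
width: 0.484
```

```bash
python3 look.py wrist:w9 side:s9
```

```text
12.8 [ 0.4766 -0.1898  0.0034] [-179.9122   -0.0292   78.1133] [-0.307  -0.3241 -0.7211] 0.4839988119474364 disp (np.float64(-3.2016210932372253), np.float64(-288.29121859805406), np.float64(-0.0052623467942940205))
```

View pics/w9.png

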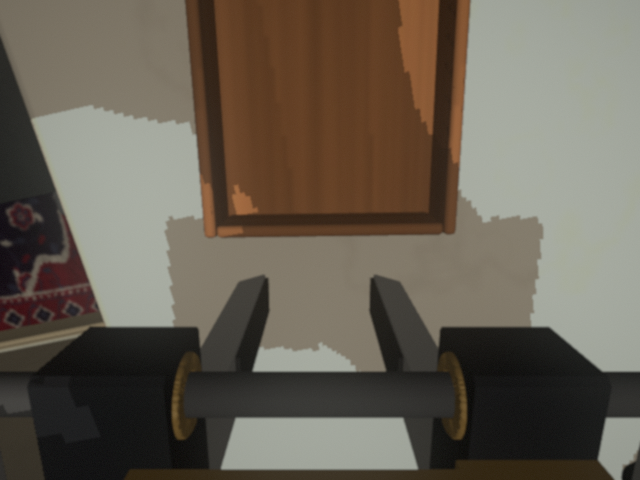

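View pics/s9.png

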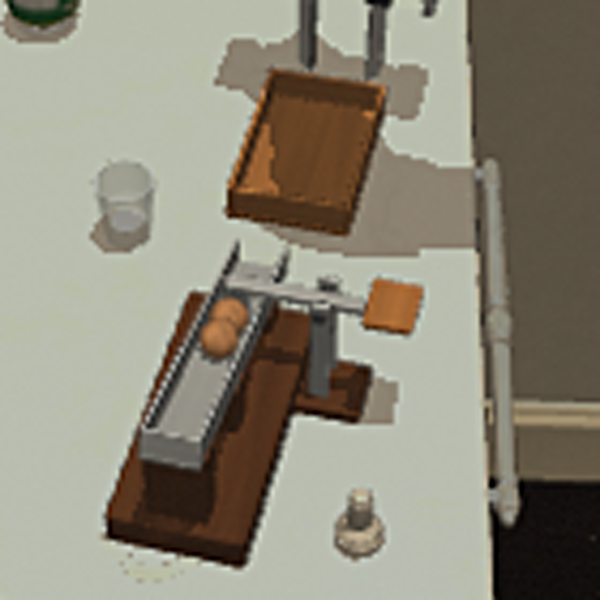

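Emit:
step_arm --pt "0.5 8 3 0 -0.005" --pt "0.5 8 0 0 0" --pt "0.5 8 0 0 0" --pt "0.5 10 0 0 0" --pt "0.5 10 0 0 0" --pt "0.5 10 0 0 0" --pt "0.5 10 0 0 0" --pt "0.5 10 0 0 0" --pt "0.5 10 0 0 0" --pt "0.5 8 0 0 0"

```text
clock: 14.15
tcp_pos: [0.4998, -0.1001, 0.0036]
eef_rot: [-180.0, -0.0, 78.4]
contact_force: [-0.3, -1.4, -0.0]
width: 0.502
```

```bash
python3 look.py wrist:w10 side:s10
```

```text
14.15 [ 0.4998 -0.1001  0.0036] [-179.9991   -0.0035   78.4445] [-0.2862 -1.3546 -0.0237] 0.501608699519075 disp (np.float64(1.512237680820948), np.float64(-195.74709401403976), np.float64(0.0005189148504043395))
```

View pics/w10.png

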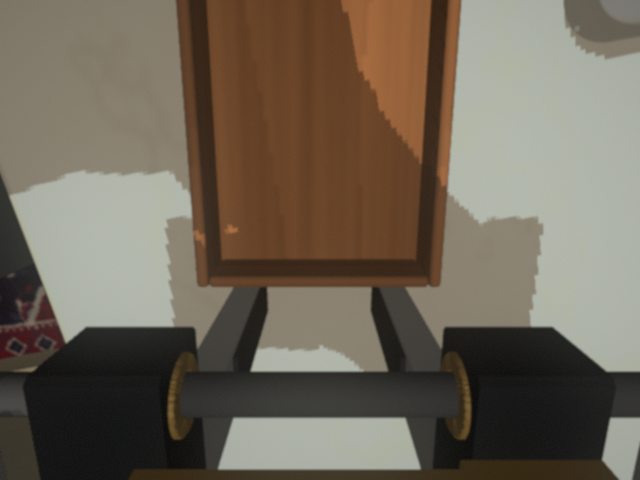

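View pics/s10.png

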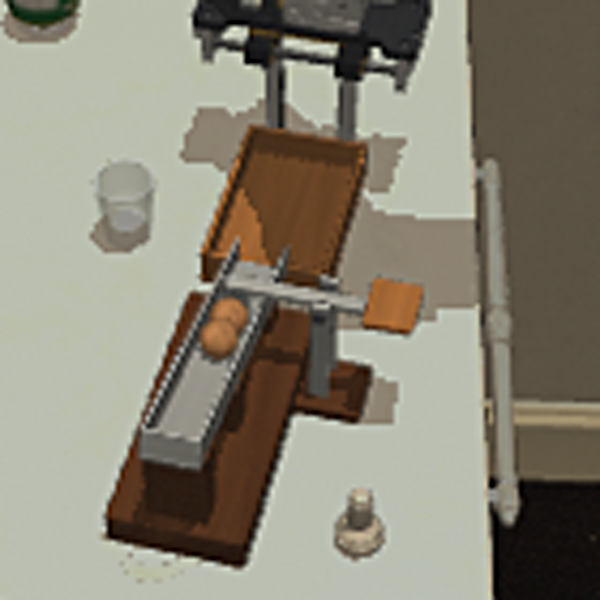

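Emit:
step_arm --pt "0.5 8 -1 0 0" --pt "0.5 8 0 0 0" --pt "0.5 6 0 0 0" --pt "0.5 4 0 0 0" --pt "0.5 3 0 0 0" --pt "0.5 3 0 0 0"

```text
clock: 15.0
tcp_pos: [0.5051, -0.0693, 0.0036]
eef_rot: [180.0, 0.0, 78.4]
contact_force: [-0.5, -2.2, 0.9]
width: 0.5
```

Emit:
step_arm --pt "0.5 2 0 0 0" --pt "0.5 2 0 0 0"

```text
clock: 15.25
tcp_pos: [0.5059, -0.0654, 0.0035]
eef_rot: [180.0, 0.0, 78.4]
contact_force: [-1.3, -1.6, 1.1]
width: 0.503
```

Emit:
step_arm --pt "0.5 2 0 0 0"

```text
clock: 15.38
tcp_pos: [0.506, -0.0644, 0.0036]
eef_rot: [180.0, 0.1, 78.4]
contact_force: [-2.0, -6.0, 0.7]
width: 0.499
```

```bash
python3 look.py side:s11; python3 -c "
import cv2;a=cv2.imread('pics/s11.png');cv2.imwrite('pics/s11z.png',cv2.resize(a[60:340,150:430],(600,600),interpolation=2))"
```

```text
15.375 [ 0.506  -0.0644  0.0036] [179.9835   0.0923  78.3938] [-2.0057 -6.0269  0.7287] 0.49904299361280346 disp (np.float64(0.4929718862807242), np.float64(-159.54034247122257), np.float64(-0.0003670168983548605))
```

View pics/s11z.png

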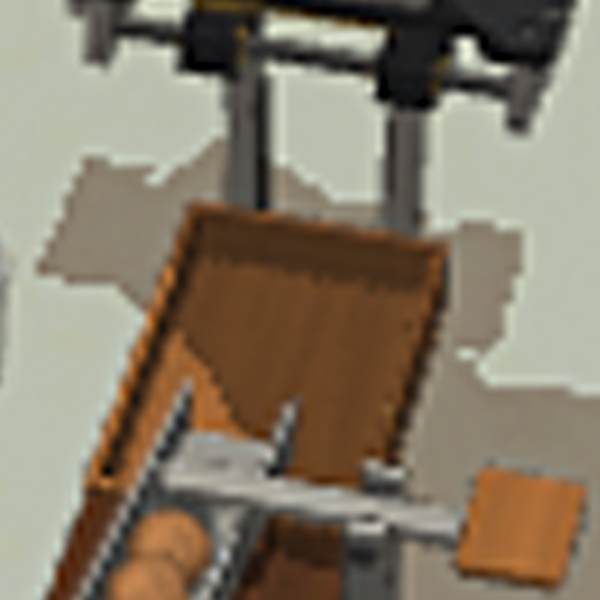

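Emit:
step_arm --pt "0.5 1 0 0 0" --pt "0.5 0.5 0 0 0"

```text
clock: 15.68
tcp_pos: [0.506, -0.0644, 0.0036]
eef_rot: [180.0, 0.2, 78.3]
contact_force: [-2.0, -8.1, 0.9]
width: 0.501
```

Emit:
step_arm --pt "0.5 1 0 0 0" --pt "0.5 0 0 0 0"

```text
clock: 15.92
tcp_pos: [0.5059, -0.0644, 0.0036]
eef_rot: [180.0, 0.3, 78.3]
contact_force: [-2.4, -8.5, 1.1]
width: 0.502
```

Emit:
step_arm --pt "0.5 -8 0 0 0" --pt "0.5 -15 0 0 0" --pt "0.5 -20 0 0 0" --pt "0.5 0 0 -45 0" --pt "0.5 0 0 -55 0" --pt "0.5 0 0 -55 0" --pt "0 0 0 -55 0" --pt "0 20 -15 -55 0" --pt "0 40 -35 -55 0" --pt "0 40 -30 -10 0"

```text
clock: 17.18
tcp_pos: [0.4454, 0.0025, 0.3259]
eef_rot: [179.8, -0.2, 78.3]
contact_force: [1.2, 0.9, -0.5]
width: 0.11
```

Emit:
step_arm --pt "0 0 0 0 0" --pt "0 0 0 0 0"

```text
clock: 17.42
tcp_pos: [0.4445, 0.0021, 0.3235]
eef_rot: [-180.0, -0.0, 78.4]
contact_force: [0.6, -1.2, -0.1]
width: 0.005
```

```bash
python3 look.py wrist:w12 side:s12 scene:c12
```

```text
17.425 [0.4445 0.0021 0.3235] [-179.9983   -0.0133   78.4432] [ 0.6042 -1.2132 -0.059 ] 0.004992231392935226 disp (np.float64(-73.12828088592019), np.float64(-106.71356012458389), np.float64(0.0004963111880211257))
```

View pics/w12.png

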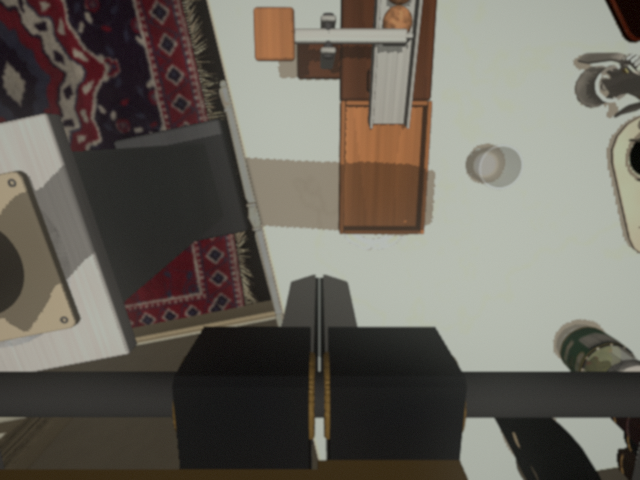

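View pics/s12.png

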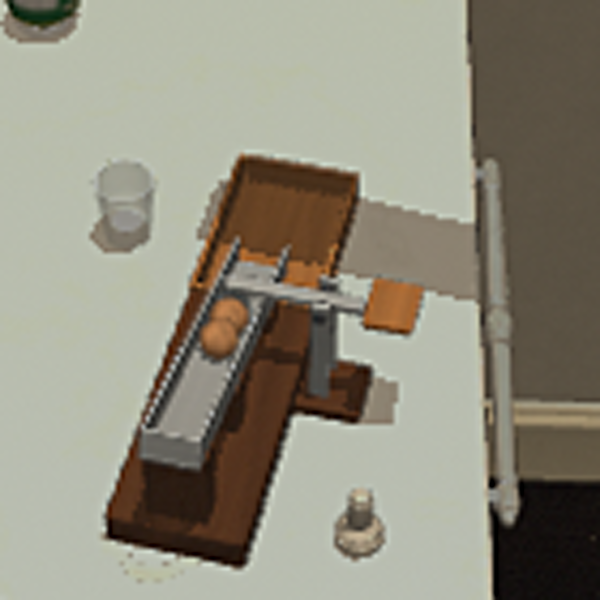

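```bash
python3 - <<'E'
from h import *
import cv2
np.set_printoptions(precision=4,suppress=True)
d=np.array([.5376,.092,-.2022])
pj=wfun([.4445,.0021,.3235],[180,-.01,78.44])
P=[(-131,72,110),(-95,72,110),(-95,28,110),(-131,28,110)]
t,r=wfit(pj,P,[(254,8.5),(293.5,7.5),(294.5,60.5),(256,61)],d);print(t,r);c=pose(t,(-113,50,110))[0];print(c,rel([*c[:2],0],d))
print(rel([*ray('scene',sc(163,224),.11)[:2],0],d),rel([*ray('side',si(360,292),.11)[:2],0],d))
a=cv2.imread('pics/w12.png');cv2.imwrite('pics/w12z.png',cv2.resize(a[0:150,240:440],(800,600),interpolation=2))
E
```

```text
[ 0.5386  0.092  -0.1915] [[-1.1551 -1.0548]
 [ 0.8365 -0.5479]
 [ 1.0701  0.8867]
 [-0.7425  0.8538]]
[0.4372 0.1626 0.11  ] (np.float64(-112.51105871640884), np.float64(49.001516932598754), np.float64(0.2022))
(np.float64(-113.21861166158028), np.float64(47.2506532213435), np.float64(0.2022)) (np.float64(-117.53437490710353), np.float64(52.63840015831954), np.float64(0.2022))
```

View pics/w12z.png

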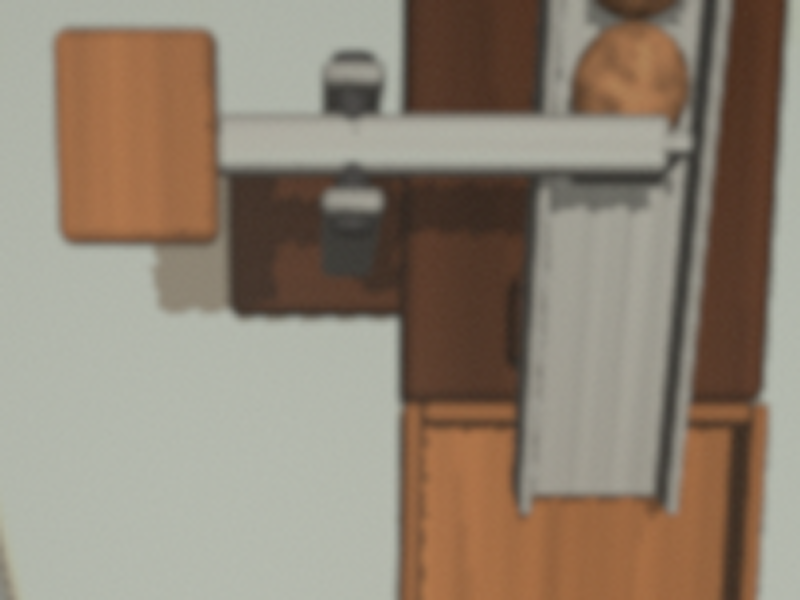

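Emit:
step_arm --pt "0 40 -11 0 0" --pt "0 40 -11 0 0" --pt "0 40 -10 0 0" --pt "0 37 -10 0 0" --pt "0 0 0 0 -0.175" --pt "0 0 0 0 -0.175" --pt "0 0 0 0 -0.175" --pt "0 0 0 0 -0.175" --pt "0 0 0 0 -0.175" --pt "0 0 0 0 -0.175"

```text
clock: 18.82
tcp_pos: [0.4356, 0.1632, 0.3231]
eef_rot: [-179.9, 0.0, 138.7]
contact_force: [-0.6, 0.7, -0.5]
width: 0.002
```

Emit:
step_arm --pt "0 0 0 0 -0.175" --pt "0 0 0 0 -0.175" --pt "0 0 0 0 -0.17" --pt "0 0 0 50 0" --pt "0 0 0 50 0" --pt "0 0 0 45 0" --pt "0 0 0 20 0" --pt "0 0 0 0 0" --pt "0 0 0 0 0"

```text
clock: 19.95
tcp_pos: [0.436, 0.1641, 0.1591]
eef_rot: [180.0, 0.1, 168.3]
contact_force: [0.2, 0.0, -0.3]
width: 0.005
```

```bash
python3 look.py wrist:w13 side:s13 scene:c13
```

```text
19.95 [0.436  0.1641 0.1591] [179.9809   0.0543 168.2814] [ 0.1734  0.0354 -0.2896] 0.005437556134824256 disp (np.float64(-113.98268581189922), np.float64(50.238542238055906), np.float64(1.5684689806319694))
```

View pics/w13.png

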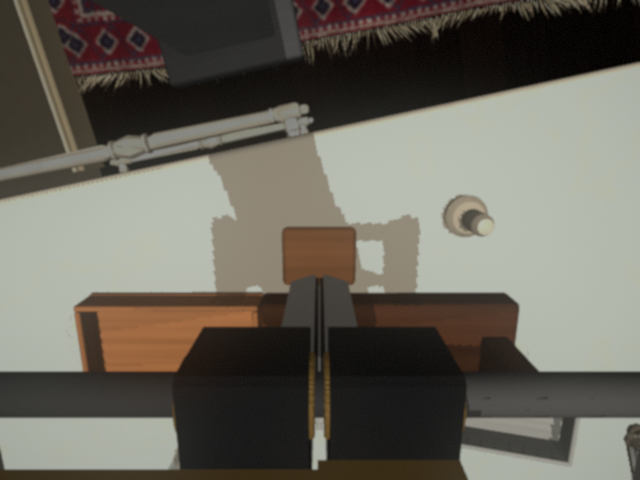

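View pics/s13.png

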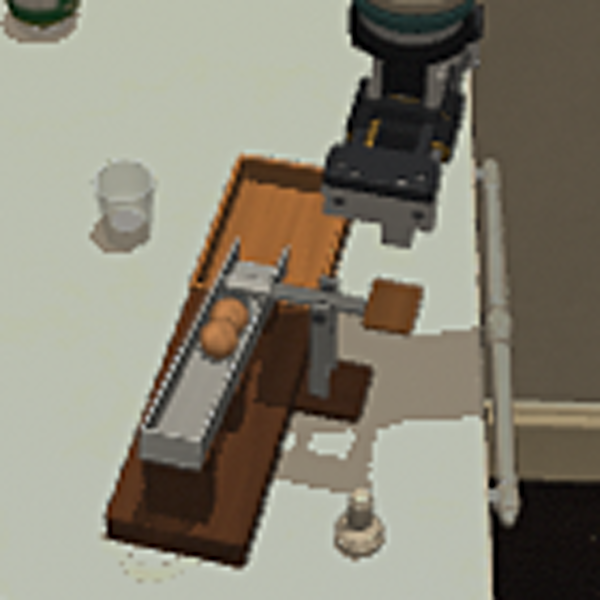

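View pics/c13.png

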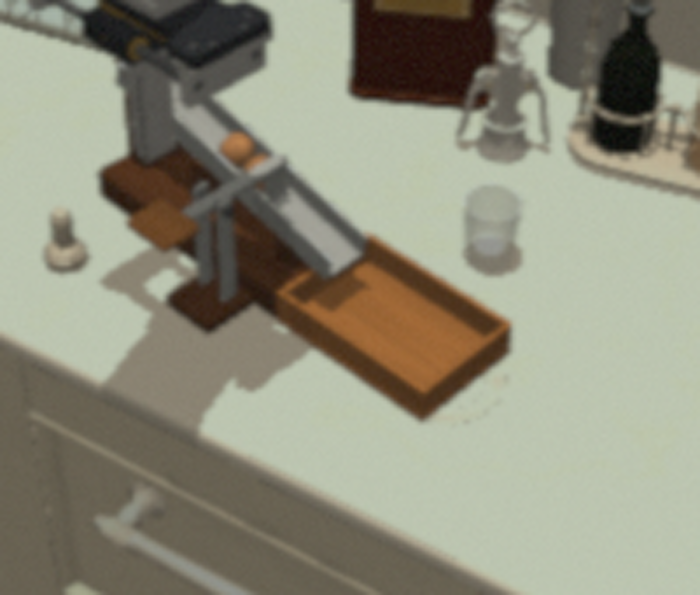

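Emit:
step_arm --pt "0 0 0 20 0" --pt "0 0 0 15 0" --pt "0 0 0 5 0" --pt "0 0 0 4 0" --pt "0 0 0 4 0" --pt "0 0 0 0 0"

```text
clock: 20.85
tcp_pos: [0.435, 0.1648, 0.1106]
eef_rot: [180.0, -0.0, 168.4]
contact_force: [-0.9, -0.4, -0.3]
width: 0.003
```

```bash
python3 look.py side:s14 scene:c14 wrist:w14;  python3 - <<'E'
import cv2,numpy as np
a=cv2.imread('pics/s14.png')[180:380,260:460];b=cv2.imread('pics/c14.png')[100:300,80:280]
cv2.imwrite('pics/cmp14.png',cv2.resize(np.hstack([a,b]),(798,399)))
E
```

```text
20.85 [0.435  0.1648 0.1106] [179.9942  -0.001  168.3819] [-0.8675 -0.449  -0.2718] 0.003015448425270227 disp (np.float64(-115.14321629583513), np.float64(50.737161105354296), np.float64(1.5702225495796578))
```

View pics/cmp14.png

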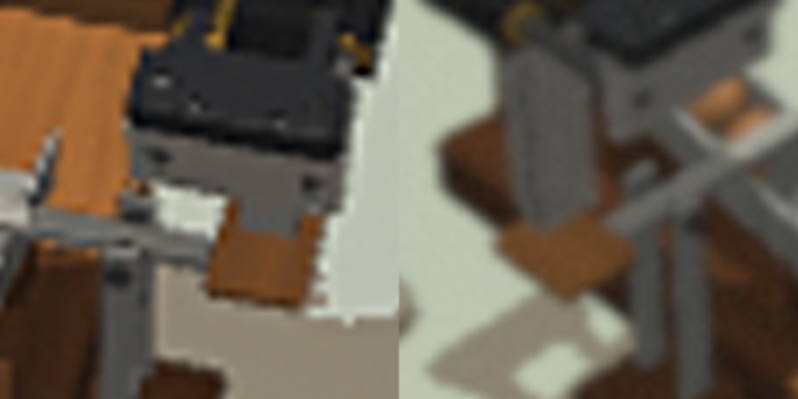

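View pics/w14.png

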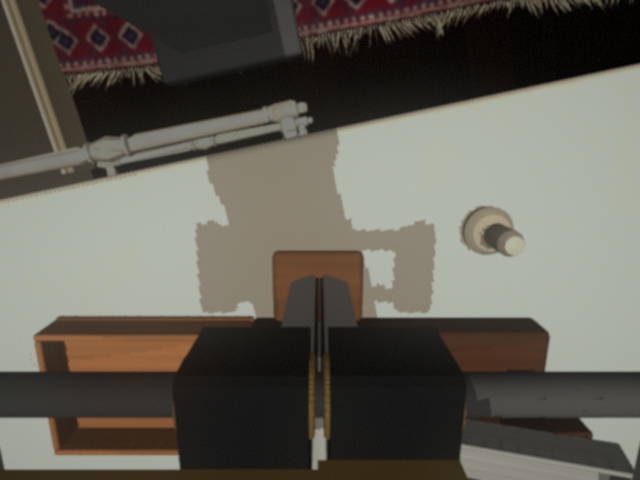

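Emit:
step_arm --pt "0 0 0 2 0" --pt "0 0 0 2 0" --pt "0 0 0 2 0"

```text
clock: 21.38
tcp_pos: [0.4349, 0.1648, 0.1043]
eef_rot: [-180.0, -0.0, 168.4]
contact_force: [0.5, 0.1, 0.1]
width: 0.005
```

Emit:
step_arm --pt "0 0 0 3 0" --pt "0 0 0 3 0"

```text
clock: 21.62
tcp_pos: [0.4347, 0.1648, 0.0983]
eef_rot: [-180.0, -0.0, 168.4]
contact_force: [0.1, 0.9, 2.7]
width: 0.005
```

Emit:
step_arm --pt "0 0 0 3 0" --pt "0 0 0 3 0"

```text
clock: 21.88
tcp_pos: [0.4341, 0.1649, 0.0923]
eef_rot: [-180.0, -0.1, 168.4]
contact_force: [-2.6, 0.3, 3.6]
width: 0.008
```

Emit:
step_arm --pt "0 0 0 3 0" --pt "0 0 0 3 0"

```text
clock: 22.12
tcp_pos: [0.4342, 0.1649, 0.0862]
eef_rot: [-180.0, -0.1, 168.4]
contact_force: [-2.9, 1.4, 4.1]
width: 0.003
```

Emit:
step_arm --pt "0 0 0 3 0" --pt "0 0 0 2 0" --pt "0 0 0 0 0"

```text
clock: 22.5
tcp_pos: [0.4347, 0.1648, 0.0813]
eef_rot: [-180.0, -0.0, 168.4]
contact_force: [-4.0, 1.3, 3.5]
width: 0.004
```

```bash
python3 look.py side:s15 scene:c15;  python3 - <<'E'
import cv2,numpy as np
a=cv2.imread('pics/s15.png')[150:450,120:420];b=cv2.imread('pics/c15.png')[80:380,80:380]
cv2.imwrite('pics/cmp15.png',cv2.resize(np.hstack([a,b]),(800,400)))
E
```

```text
22.5 [0.4347 0.1648 0.0813] [-179.9906   -0.0317  168.3801] [-4.0393  1.3152  3.4782] 0.0036672482921874744 disp (np.float64(-115.37994831860848), np.float64(50.64628626456341), np.float64(1.5701916532147824))
```

View pics/cmp15.png

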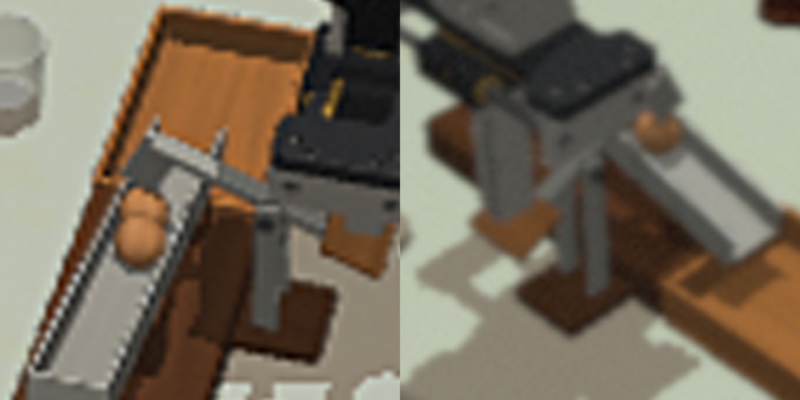

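Emit:
step_arm --pt "0 0 0 3 0" --pt "0 0 0 2 0"

```text
clock: 22.85
tcp_pos: [0.4356, 0.1647, 0.0769]
eef_rot: [180.0, 0.1, 168.4]
contact_force: [-6.0, -1.0, 19.4]
width: 0.004
```

Emit:
step_arm --pt "0 0 0 2 0" --pt "0 0 0 0 0" --pt "0 0 0 0 0"

```text
clock: 23.22
tcp_pos: [0.4358, 0.1647, 0.0764]
eef_rot: [179.9, 0.1, 168.3]
contact_force: [-7.7, -1.5, 27.5]
width: 0.001
```

```bash
cat > v.py <<'E'
import sys,subprocess,cv2,numpy as np
k=sys.argv[1]
print(subprocess.run(['python3','look.py',f'side:s{k}',f'scene:c{k}'],capture_output=True,text=True).stdout)
a=cv2.imread(f'pics/s{k}.png')[120:420,150:450];b=cv2.imread(f'pics/c{k}.png')[100:400,150:450]
cv2.imwrite(f'pics/cmp{k}.png',cv2.resize(np.hstack([a,b]),(800,400)))
E
python3 v.py 16
```

```text
23.225 [0.4358 0.1647 0.0764] [179.8826   0.0802 168.3331] [-7.6791 -1.5435 27.5182] 0.001344292176165981 disp (np.float64(-114.36115248272323), np.float64(50.81144941041401), np.float64(1.5693711567542856))
```

View pics/cmp16.png

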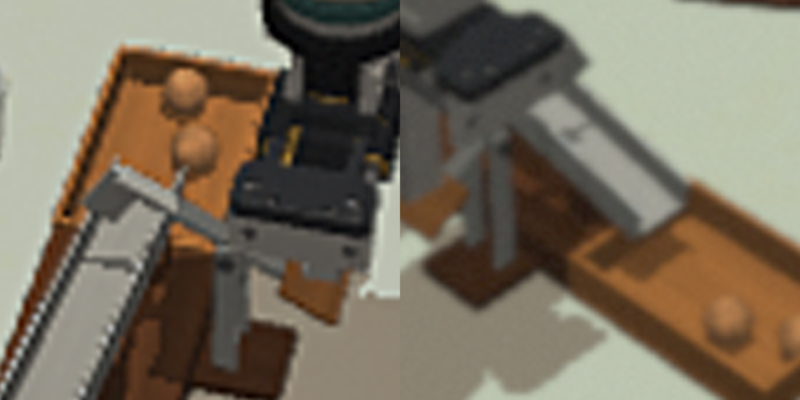

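Emit:
step_arm --pt "0 0 0 -2 0" --pt "0 0 0 0 0" --pt "0 0 0 0 0" --pt "0 0 0 0 0" --pt "0 0 0 0 0" --pt "0 0 0 0 0" --pt "0 0 0 0 0"

```text
clock: 24.2
tcp_pos: [0.4356, 0.1647, 0.0772]
eef_rot: [180.0, 0.1, 168.4]
contact_force: [-5.1, 0.1, 13.3]
width: 0.002
```

```bash
python3 v.py 17
```

```text
24.2 [0.4356 0.1647 0.0772] [179.9511   0.0598 168.354 ] [-5.0914  0.1011 13.3104] 0.0019464812450059985 disp (np.float64(-114.54354446951062), np.float64(50.72454083786742), np.float64(1.5697346965276744))
```

View pics/cmp17.png

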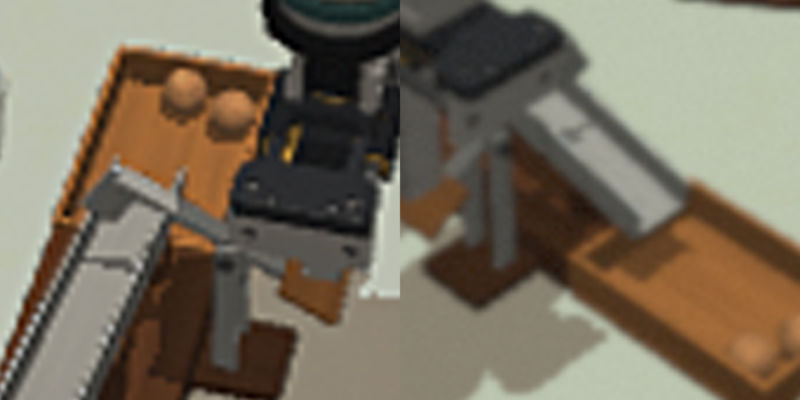

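Both balls are in the tray. I'll release slowly and lift clear.

Emit:
step_arm --pt "0 0 0 -4 0" --pt "0 0 0 -5 0" --pt "0 0 0 -6 0" --pt "0 0 0 -6 0" --pt "0 0 0 -8 0" --pt "0 0 0 -25 0" --pt "0 0 0 -45 0" --pt "0 0 0 -50 0" --pt "0 0 0 -50 0" --pt "0 0 0 0 0"

```text
clock: 25.55
tcp_pos: [0.4387, 0.1654, 0.2794]
eef_rot: [179.7, 0.5, 168.3]
contact_force: [0.4, 0.5, -0.3]
width: 0.005
```

Emit:
step_arm --pt "0 0 0 0 0" --pt "0 0 0 0 0" --pt "0 0 0 0 0" --pt "0 0 0 0 0"

```text
clock: 26.05
tcp_pos: [0.4348, 0.1646, 0.2749]
eef_rot: [-179.9, -0.0, 168.4]
contact_force: [-0.9, -0.2, -0.6]
width: 0.008
```

```bash
python3 v.py 18; python3 look.py wrist:w18
```

```text
26.05 [0.4348 0.1646 0.2749] [-179.9434   -0.0418  168.3667] [-0.9369 -0.1664 -0.6373] 0.007850748170843597 disp (np.float64(-115.27641934415726), np.float64(50.44651409851208), np.float64(1.5699562189495553))

26.15 [0.4349 0.1647 0.2752] [-179.9707   -0.0225  168.3692] [0.336  0.1048 0.2453] 0.006913483610585888 disp (np.float64(-115.18644306826296), np.float64(50.552185191904385), np.float64(1.5700001817083824))
```

View pics/s18.png

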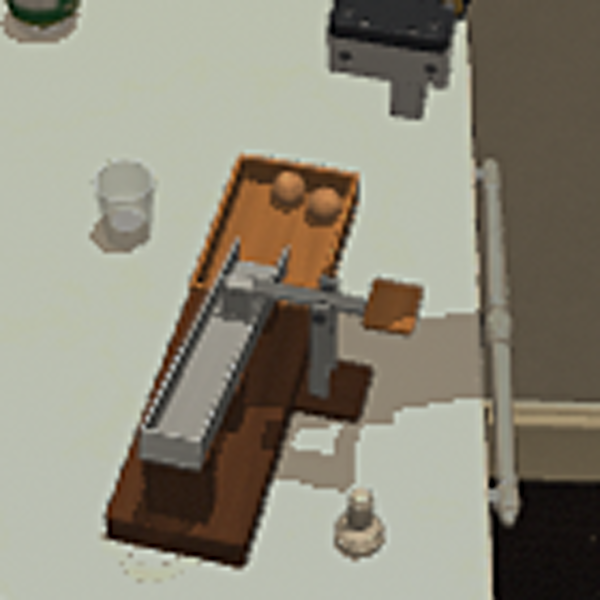

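View pics/c18.png

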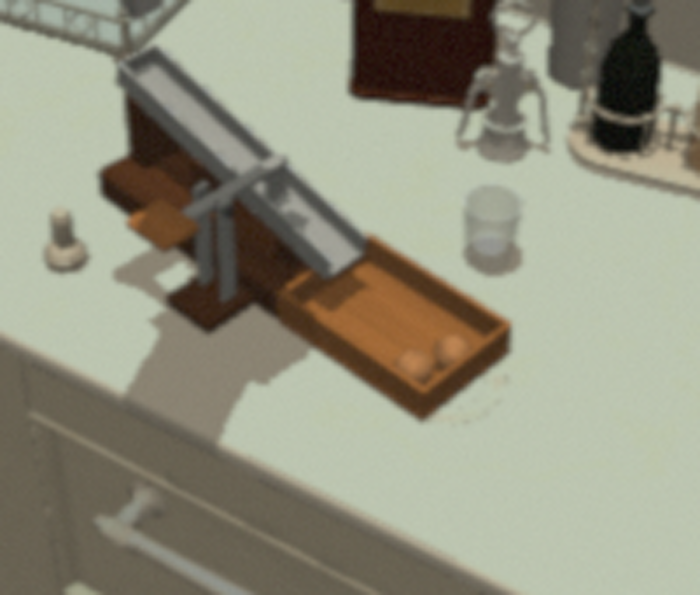

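```bash
python3 -c "
from station import manip
print(manip.sign_off())"
```

```text
the job is handed in; nothing more can be done
None
```

The job is done and was handed in at about 26 s. The tray is home against the foot, both cork balls are in it and the gate is shut.

- **Tray:** I nudged it sideways onto the chute's line, then pushed its end with both fingertips. At the foot it stopped moving while the force rose to about 8 N. The pictures show it flush with the foot, under the lip, within about 1–2 mm of the chute's line.
- **Paddle:** I pressed it to the end stop until both balls were in the tray, then let go slowly. The pressing force peaked at about 27 N at the fingertips.
- **Last pictures:** The paddle is back up, the tray has not moved since it went home, and the arm is well clear of everything. The shot glass and bottle stopper stand where they started. The salt shaker and jigger were outside the final pictures, so I did not check them at the end; the arm never went near them at low height.

**Disagreement:** the fingertips are not 14 mm ahead of the TCP as stated. The pictures and the contact heights put them about 4–7 mm behind it. My first sideways push therefore passed over the tray wall without moving the tray. I measured the tip height, lowered the fingers and repeated the push.

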